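# Seat the oil canister on the dosing stand and hold its valve open

### The job

Pick up the empty metal canister and set it upright on the dosing stand, so that both pegs of the stand come up through the two holes in the canister's foot. Then press it down against the sprung valve plunger until the foot is fully home, flat on the stand's deck, and keep it held down there: the program finishes while the robot is still holding the canister down. Do not press brutally, and leave the glass under the spout, the saucer and the two bottles where they stand.

Things in the scene. Friction and masses are not known exactly. Their poses are not given: they have to be found in the camera images.
- canister: loose empty bare-metal canister, 0.34 to 0.50 kg; origin: centre of its underside, z up. Foot: flat plate 56 (x) by 126 (y) by 6 mm, with two round 13 mm through holes centred 48 mm either side of the origin along y (the same after a half turn). On it a round body, 68 mm diameter, its flat lid 86 mm above the underside; on the lid an upright grip (grip)
- grip (a point): a point in the canister's black upright grip block, on the canister's axis, 114 mm above its underside, axes as the canister's. The block is 46 mm long in x, 18 mm thick in y, and rises 44 mm from the lid to 130 mm above the underside (16 mm above this point); taken from above, fingers closing along y
- doser: fixed dosing stand: black housing 110 (x) by 150 (y) mm with a metal deck on top, 90 mm above the table; origin at the centre of its underside, z up. A spout sticks out of its -x face to 95 mm from the origin, 62 to 85 mm above the table
- deck (a point): centre of the deck's top face, 90 mm straight above the stand's origin, axes as the stand's. Fully home, the canister's underside lies flat on the deck (the hard stop), its origin at this point and its y axis along the stand's y, either way round. The sprung valve plunger (brass, 20 mm diameter) stands here, 14 mm proud when free
- peg (a point): foot of one of the two fixed upright pegs, on the deck 48 mm from its centre towards the stand's +y; the other stands 48 mm towards -y. Each is 9 mm diameter and 30 mm tall above the deck, its top 8 mm tapering to 3 mm
- plunger (a joint): how far the valve plunger is pushed down, m: 0 free, 0.014 when level with the deck. Its spring needs about 9 N to start and 16 N at deck level, more than the canister's weight, so the canister left alone rides up on the plunger
- glass: bystander: small open glass, 56 mm diameter, 55 mm tall, standing under the spout; origin at the centre of its underside
- saucer: bystander: round saucer, 120 mm diameter, 18 mm tall; origin at the centre of its underside
- oil_bottle: bystander: bottle 70 mm diameter, 170 mm tall; origin at the centre of its underside
- small_bottle: bystander: bottle 52 mm diameter, 130 mm tall; origin at the centre of its underside
There are look-alikes about, which are no part of the job. Several things have the shape of the canister; the one meant has the colours described above. Several things look just like the doser: the one meant starts farthest to the robot's left.

How it is judged:
On the way, in this order (a step that is already met when the one before it is completed fails the run):
1. the canister's foot is over the stand with both pegs in its holes (z of canister in the frame of deck below 0.026 m and horizontal distance between canister and deck below 0.008 m and angle between the y axis of canister and the y axis of deck, either way round below 0.15 rad and angle between canister's own z axis and vertical below 0.2 rad), for 0.05 s.
2. the canister is pressed fully home on the deck (z of canister in the frame of deck below 0.002 m and value of joint plunger above 0.0115 m), for 0.2 s.
At the end, for the whole second after the job is handed in: still held down by the robot (over 3 N): underside within 2 mm of the deck, plunger in over 11.5 mm, centred within 5 mm, in line with the pegs within 0.1 rad, upright within 0.04 rad, at rest, bearing on the stand with over 12 N (all of step 2 and z of canister in the frame of deck above -0.003 m and horizontal distance between canister and deck below 0.005 m and angle between the y axis of canister and the y axis of deck, either way round below 0.1 rad and angle between canister's own z axis and vertical below 0.04 rad and contact force between canister and doser above 12 N and contact force between any of the fingers, the arm and canister above 3 N and linear speed of canister below 0.02 m/s); the arm keeps its last pose, push and grip.
It fails at once if the canister is pressed onto the stand with more than 90 N (contact force between canister and doser above 90 N).
It fails at once if the glass is moved more than 30 mm or tipped (distance of glass from where it was at the start of the episode above 0.03 m or angle between glass's own z axis and vertical above 0.5 rad).
It fails at once if the saucer is moved more than 30 mm (distance of saucer from where it was at the start of the episode above 0.03 m).
It fails at once if a bottle is moved more than 30 mm or tipped (distance of any of oil_bottle, small_bottle from where it was at the start of the episode above 0.03 m or angle between any of oil_bottle, small_bottle's own z axis and vertical above 0.5 rad).
It also fails if it takes over 43 s, if anything falls off the work surface, if the arm or the gripper's body presses on something with over 40 N, if the wrist force passes 120 N, or if a joint passes its speed limit or range.

### The arm

A 6-joint arm with a two-finger parallel gripper is mounted at the origin on the work surface. World frame = base frame: x ahead of the robot, y to its left, z up, the work surface at z = 0. Lengths are in m, angles in rad, forces in N, time in s.
With the tool pointing down it reaches from about 0.35 to 0.975 m from the base axis. Payload 4.9 kg.
Tool frame: the origin (TCP) lies at the very end of the fingers, on their centre line; the grasp point (between the pads) lies behind it (manip.grip_depth is the z of the grasp point in the tool frame, in m); z points along the fingers, y is the direction in which the jaws open and shut (so a half turn about z gives the same grasp; the last joint's range is limited). The gripper opens to 85 mm and grips with 20 to 120 N. Pads are 22 mm wide; open, the fingers measure 114 mm over their backs; the gripper's body (76 mm by 85 mm) begins 54 mm behind the grasp point. The pads swing forward as they close: fully open they stand 13 mm farther back than shut.
Start: joints at [1.228, 0.053, 1.613, -0, 1.476, -0.119], TCP at [0.139, 0.609, 0.231] pointing down, gripper open.
Joint ranges: [-3.01, 3.01], [-1.01, 2.22], [0.06, 2.58], [-1.02, 4.17], [0.09, 2.62], [-3.14, 3.14]. Speed limits (rad/s): [2.57, 2.57, 3.14, 3.14, 3.14, 3.14].

### API

Orientations are given as a unit quaternion [w, x, y, z].
In Python, from plant import state, optics, manip, silhouettes, place_of gives the robot as it stands. The module is installed in compiled form; this text tells all that it offers.
- The arm moves only by the tool jog_arm, never from a script. Its argument "increments" is a list of rows, each an object with "slide": the shift along the tool's x, y, z in mm, a list of three; "rotation": the turn, a rotation vector about the tool's x, y, z in degrees, a list of three. A call has 1 to 20 rows; each row shifts and turns the commanded pose from where the row before left it, along the tool's axes as they then stand; what a row does not reach is not made up. A row lasts 1/12 s, in which the tool goes at most 41.7 mm and 7.16 degrees, less where a joint would pass 70% of its speed; a pose out of reach is approached as far as the arm can. A call with a gripper value outside its range is refused whole. "fingers" is the opening, from 0 (shut) to 1 (fully open), set as the call begins (left out, the last holds). The fingers move at their own pace and stop on an object; the grip force is fixed at half the most. Time passes only in rows, so rows that do not move let the fingers close. It gives the time, the measured TCP pose, the force and the opening at its end, in the units of the state.
- state(): the state, without advancing time (a new reading comes with each control period).
- optics.grab_frame(name): name is "scene" or "top"; returns a dict with "frame" (420x560x3 uint8, blue, green, red), "camera_matrix" (3x3 intrinsics, pixels), "distortion" ([k1, k2, p1, p2, k3] as OpenCV has them; the pictures are not rectified), "R" (3x3) and "t" (3): a world point X has camera coordinates R X + t. Camera axes: x right, y down, z forward; pixel columns grow to the right and rows downward; lengths in m; the calibration is good to about 2 mm. A picture is of the moment at which its call begins. There is no depth.
- manip.job_done(): hands the job in, once; it reports no verdict.
Trained networks look in the newest picture that a camera, given by its name, has taken for a name from the list of things; names that differ only in an ending like _2 or _b are one class to them, and where a whole thing is asked for, a point or a joint stands for the part that bears it (a point fixed in the world has none). Each returns a list of dicts, best first, with "score" (0 to 1); they miss things now and then, are a little off and sometimes report something else, mostly with a low value. They report only what shows in the picture. A call takes as long as a camera call. They do not tell look-alikes from the thing itself.
- silhouettes(thing, camera): "mask" (420x560 bool, what is visible of it) and "bbox" ([left, top, right, bottom] in pixels, round what is visible of it).
- place_of(thing, camera): "uv" ([column, row] in pixels: a listed point, or the origin of a listed thing).
The state is a dict: "time": time; "joint_pos": joint angles; "joint_vel": joint speeds; "joint_efforts": joint torques, N m; "tool_pos": TCP position; "tool_rot": TCP orientation; "contact_force": force on the tool from outside, world axes, zero at the start; "ft_torque": the same for the moment, N m; "gripper_width": opening from 0.0 (shut) to 1.0 (fully open).
Only numpy, scipy, OpenCV 4.12 (cv2) and the standard library are available. Lean on these libraries where they do the work, as an engineer would, in place of code of your own. Each camera call takes 0.05 s, during which the arm holds its last target.

## Working session

There is one attempt and no reset: what is moved stays moved. The work goes in short steps, Python scripts to look and compute and a tool call to move; the robot and the scene stay as the last step left them, time stands still between calls to the robot, and variables do not carry over. Pictures are saved under pics/ and viewed, and the job is handed in when it is done.

Besides the shell and the picture viewer there is one more tool, called after ">>>" as name(argument=value, ...), one argument or row to a line, values as JSON. jog_arm: Moves the arm, as the interface text tells. Its arguments: {"type":"object","properties":{"increments":{"type":"array","items":{"type":"object","properties":{"slide":{"type":"array","items":{"type":"number"}},"rotation":{"type":"array","items":{"type":"number"}}}}},"fingers":{"type":"number"}},"required":["increments"]}

```bash
mkdir -p pics; ls
cat > h.py <<'E'
import numpy as np, cv2
from plant import state, optics, manip, silhouettes, place_of
def ray(f,uv):
    p=cv2.undistortPoints(np.array([[uv]],float),f["camera_matrix"],np.array(f["distortion"],float))[0,0]
    R=np.array(f["R"]);t=np.array(f["t"])
    return -R.T@t, R.T@np.array([p[0],p[1],1.])
def atz(f,uv,z):
    c,d=ray(f,uv); return c+d*(z-c[2])/d[2]
def proj(f,X):
    R=np.array(f["R"]);t=np.array(f["t"])
    return cv2.projectPoints(np.array(X,float).reshape(-1,3),cv2.Rodrigues(R)[0],t,np.array(f["camera_matrix"]),np.array(f["distortion"],float))[0].reshape(-1,2)
def tri(f1,u1,f2,u2):
    c1,d1=ray(f1,u1);c2,d2=ray(f2,u2)
    A=np.stack([d1,-d2],1);s=np.linalg.lstsq(A,c2-c1,rcond=None)[0]
    a=c1+d1*s[0];b=c2+d2*s[1];return (a+b)/2,np.linalg.norm(a-b)
E
python3 - <<'E'
from h import *
np.set_printoptions(precision=4,suppress=True)
s=state();print({k:np.round(v,4) for k,v in s.items()},manip.grip_depth)
for n in("scene","top"):
    f=optics.grab_frame(n);cv2.imwrite(f"pics/{n}0.png",f["frame"])
    print(n,-np.array(f["R"]).T@np.array(f["t"]))
    for th,z in(("grip",.114),("canister",0),("deck",.09),("peg",.09),("doser",0),("glass",0),("saucer",0),("oil_bottle",0),("small_bottle",0)):
        for r in place_of(th,n): print(th,round(r["score"],2),np.round(r["uv"],1),atz(f,r["uv"],z)[:2])
E
```

```text
pics
{'time': np.float64(0.0), 'joint_pos': array([ 1.228 ,  0.0533,  1.6143,  0.    ,  1.476 , -0.119 ]), 'joint_vel': array([-0.0009, -0.0004, -0.0007, -0.0006, -0.0006, -0.0009]), 'joint_efforts': array([ -0.0035, -39.3684, -37.0175,  -0.0003,   0.007 ,   0.    ]), 'tool_pos': array([0.1385, 0.6088, 0.2301]), 'tool_rot': array([-0.0002,  0.1117,  0.9937, -0.001 ]), 'contact_force': array([-0.7788,  0.5624,  0.3372]), 'ft_torque': array([0.0199, 0.0293, 0.0138]), 'gripper_width': np.float64(1.0017)} -0.0187
scene [ 1.1149 -0.3678  0.8129]
grip 0.88 [106.2 269.4] [ 0.503  -0.4081]
grip 0.85 [193.9 317.3] [ 0.6667 -0.298 ]
grip 0.72 [195.3 243.5] [ 0.5134 -0.243 ]
canister 0.93 [203.5 348.4] [ 0.6641 -0.292 ]
canister 0.75 [202.5 277.6] [ 0.5107 -0.2397]
canister 0.75 [118.  308.1] [ 0.5091 -0.4138]
canister 0.23 [413.2 180.8] [0.453  0.3471]
deck 0.81 [184.8 185.1] [ 0.3204 -0.2039]
deck 0.6 [399. 187.] [0.5296 0.2264]
peg 0.95 [205.  177.5] [ 0.3153 -0.1546]
peg 0.81 [414.2 180.4] [0.5262 0.2708]
doser 0.79 [190.7 212. ] [ 0.3175 -0.2004]
doser 0.66 [394.2 218.1] [0.5408 0.2256]
do
[... 445 characters left out ...]
.5168 -0.2344]
canister 0.81 [369.7 154.4] [ 0.655  -0.2997]
canister 0.58 [412.2 208.8] [ 0.5131 -0.4033]
deck 0.91 [341.5 291.3] [ 0.3213 -0.2013]
deck 0.8 [157.2 200.1] [0.5411 0.2184]
deck 0.3 [164.4 205. ] [0.5295 0.2022]
peg 0.75 [325.3 294.5] [ 0.315  -0.1636]
peg 0.67 [347.1 209. ] [ 0.511  -0.2207]
doser 0.94 [336.4 287.5] [ 0.3195 -0.2036]
doser 0.58 [165.6 203.2] [0.5408 0.2201]
doser 0.21 [167.2 236.2] [0.458  0.2168]
glass 0.62 [166.7 239.9] [0.4489 0.2181]
glass 0.22 [135.9 204.7] [0.5386 0.2934]
saucer 0.8 [254.1 233.9] [0.4585 0.0001]
oil_bottle 0.77 [288.7 138.3] [ 0.7005 -0.0932]
small_bottle 0.87 [233.  139.2] [0.7005 0.0488]
small_bottle 0.73 [163.3 203.6] [0.5399 0.2258]
```

View pics/scene0.png

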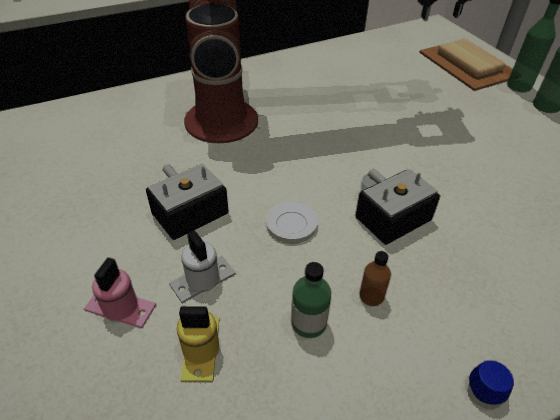

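View pics/top0.png

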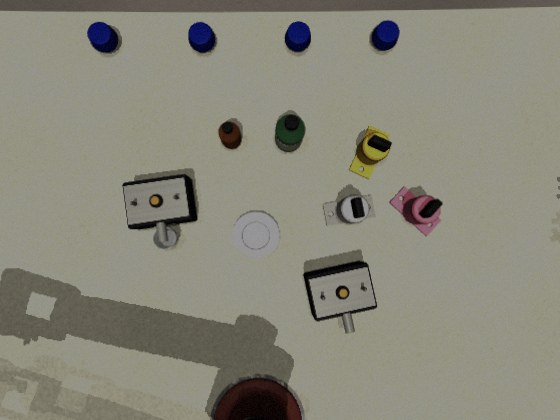

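Run:
```python
import cv2,numpy as np
a=cv2.imread("pics/scene0.png")[220:370,80:240];a=cv2.resize(a,None,fx=3.7,fy=3.7,interpolation=2)
cv2.imwrite("pics/c1.png",a)
a=cv2.imread("pics/top0.png")
p=np.hstack([cv2.resize(a[110:240,330:460],(400,400),interpolation=2),cv2.resize(a[150:280,110:240],(400,400),interpolation=2)])
cv2.imwrite("pics/c2.png",p)
```

```text
(no output)
```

View pics/c1.png

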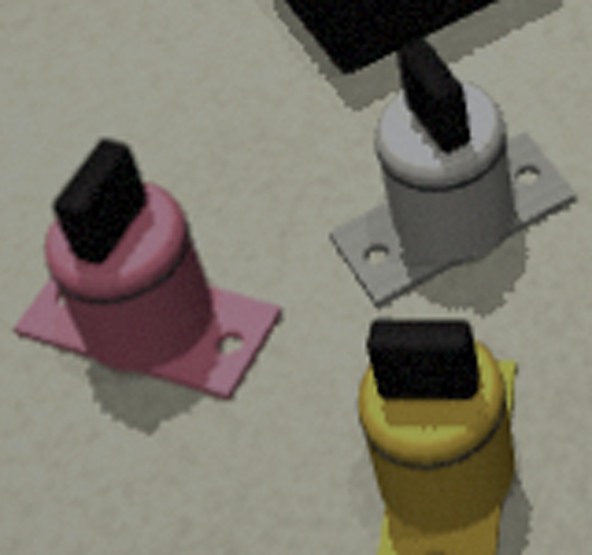

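View pics/c2.png

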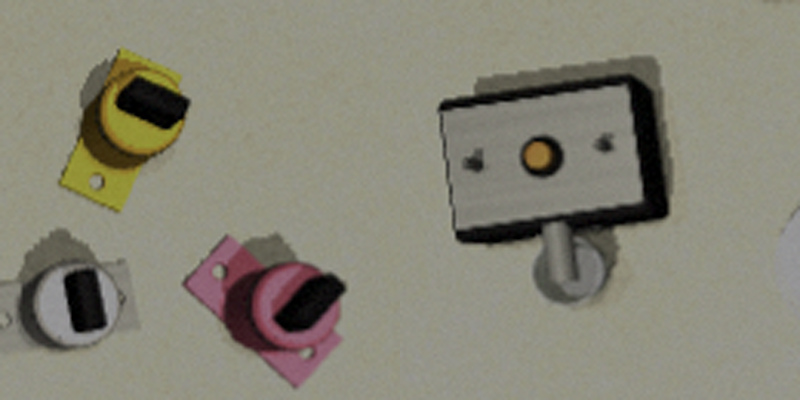

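The canisters in the scene picture are silver (203,277), pink (118,308) and yellow (203,348). The bare-metal one meant is the silver one, and the crop confirms it. The two stands are at top (157,200), y≈+0.22, and (342,291), y≈−0.20. The left one, with the glass under its spout, is the target. Next I'll fit both poses from their silhouettes.

```bash
cat > fit.py <<'E'
from h import *
from scipy.optimize import minimize
def box(x0,x1,y0,y1,z0,z1): return np.array([[x,y,z] for x in(x0,x1) for y in(y0,y1) for z in(z0,z1)])
def cyl(r,z0,z1,cx=0,cy=0): 
    a=np.linspace(0,2*np.pi,40,endpoint=False); return np.array([[cx+r*np.cos(b),cy+r*np.sin(b),z] for b in a for z in(z0,z1)])
CAN=[box(-.028,.028,-.063,.063,0,.006),cyl(.034,.006,.086),box(-.023,.023,-.009,.009,.086,.130)]
DOS=[box(-.055,.055,-.075,.075,0,.09),]
S=4
def render(f,parts,x,y,yaw,z=0):
    m=np.zeros((420*S,560*S),np.uint8);c,s=np.cos(yaw),np.sin(yaw);R=np.array([[c,-s,0],[s,c,0],[0,0,1]])
    for P in parts:
        u=proj(f,P@R.T+[x,y,z]); u=((u+.5)*S)
        cv2.fillConvexPoly(m,np.round(cv2.convexHull(u.astype(np.float32))*16).astype(np.int32),1,shift=4)
    return cv2.resize(m.astype(np.float32),(560,420),interpolation=cv2.INTER_AREA)
def fit(parts,fm,p0,z=0):
    def cost(p): 
        return sum(np.abs(render(f,parts,p[0],p[1],p[2],z)-m).sum()/m.sum() for f,m in fm)
    r=minimize(cost,p0,method="Nelder-Mead",options=dict(initial_simplex=np.array([p0]*4)+np.vstack([np.zeros(3),np.diag([.008,.008,.15])]),xatol=1e-4,fatol=1e-5))
    return r.x,r.fun
def pick(th,n,uv):
    for r in silhouettes(th,n):
        b=r["bbox"]
        if b[0]<=uv[0]<=b[2] and b[1]<=uv[1]<=b[3]: return r["mask"].astype(np.float32),r["score"]
E
python3 - <<'E'
from fit import *
np.set_printoptions(precision=4,suppress=True)
F={n:optics.grab_frame(n) for n in("scene","top")}
for th,parts,p0,uvs in(("canister",CAN,[.514,-.241,.15],dict(scene=(203,277),top=(350,210))),("doser",DOS,[.54,.22,.1],dict(scene=(398,200),top=(157,200)))):
    fm=[]
    for n in F:
        q=pick(th,n,uvs[n]); print(th,n,None if q is None else (q[1],q[0].sum()))
        if q: fm.append((F[n],q[0]))
    for y0 in (-.3,0,.3):
        print("both",y0,fit(parts,fm,p0[:2]+[y0]))
    b=fit(parts,fm,p0)[0]
    for k in fm: print("single",fit(parts,[k],b))
    for n in F:
        im=F[n]["frame"].copy();m=(render(F[n],parts,*b)>.5).astype(np.uint8)
        c,_=cv2.findContours(m,0,1);u=np.mean(c[0][:,0],0).astype(int)
        big=cv2.resize(im,None,fx=4,fy=4,interpolation=2);cv2.drawContours(big,[x*4+2 for x in c],-1,(0,0,255),1)
        cv2.imwrite(f"pics/f_{th}_{n}.png",big[max(0,u[1]*4-200):u[1]*4+200,max(0,u[0]*4-200):u[0]*4+200])
E
python3 -c "
import cv2,numpy as np
I=[cv2.resize(cv2.imread(f'pics/f_{t}_{n}.png'),(300,300)) for t in('canister','doser') for n in('scene','top')]
cv2.imwrite('pics/fits.png',np.vstack([np.hstack(I[:2]),np.hstack(I[2:])]))"
```

```text
canister scene (0.96, np.float32(2217.0))
canister top None
both -0.3 (array([ 0.5106, -0.2407,  0.2037]), np.float64(0.10836715996265411))
both 0 (array([ 0.5106, -0.2405,  0.2015]), np.float64(0.10726770758628845))
both 0.3 (array([ 0.5107, -0.2409,  0.2051]), np.float64(0.10774695873260498))
single (array([ 0.511 , -0.2406,  0.1926]), np.float64(0.1068730279803276))
doser scene (0.75, np.float32(4173.0))
doser top (0.65, np.float32(3588.0))
both -0.3 (array([0.54  , 0.2201, 0.1415]), np.float64(0.22949159145355225))
both 0 (array([0.5398, 0.2204, 0.1469]), np.float64(0.22918017208576202))
both 0.3 (array([0.5397, 0.2197, 0.1396]), np.float64(0.22930064797401428))
single (array([0.5367, 0.2249, 0.1654]), np.float64(0.1321890652179718))
single (array([0.5401, 0.2195, 0.1358]), np.float64(0.08350752294063568))
```

View pics/fits.png

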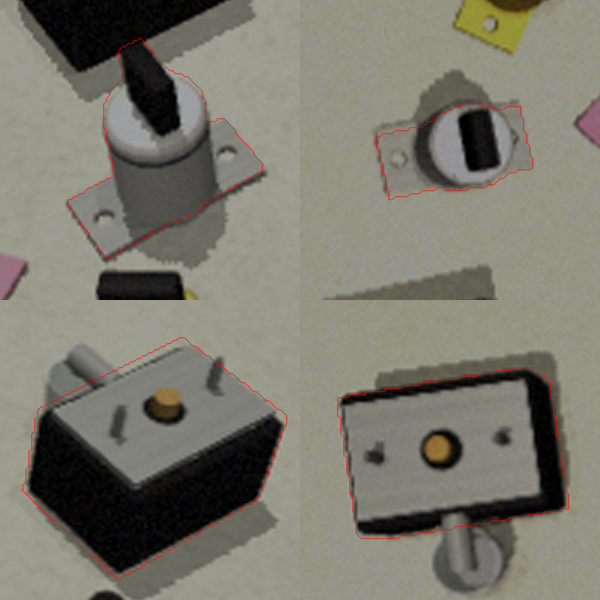

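The outlines are only rough: the canister yaw is off in the top view, and the doser is shifted in the scene view. I'll refine with point features (holes, foot corners, plunger, pegs, deck corners).

Run:
```python
import cv2,numpy as np
def crop(n,u,v,w,h,s,name):
    a=cv2.imread(f"pics/{n}0.png")[v:v+h,u:u+w]
    a=cv2.convertScaleAbs(a,alpha=1.4)
    a=cv2.resize(a,None,fx=s,fy=s,interpolation=cv2.INTER_CUBIC)
    for i in range(0,w,10):
        cv2.line(a,(int((i+.5)*s),0),(int((i+.5)*s),6),(0,0,255),1);cv2.putText(a,str(u+i),(int((i+.5)*s),16),0,.35,(0,0,255),1)
    for i in range(0,h,10):
        cv2.line(a,(0,int((i+.5)*s)),(6,int((i+.5)*s)),(0,0,255),1);cv2.putText(a,str(v+i),(8,int((i+.5)*s)),0,.35,(0,0,255),1)
    cv2.imwrite(f"pics/{name}.png",a)
crop("top",315,185,66,48,12,"z1");crop("scene",165,228,76,76,7.8,"z2")
crop("top",118,168,84,62,9.5,"z3");crop("scene",350,165,94,72,8.3,"z4")
```

```text
(no output)
```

View pics/z1.png

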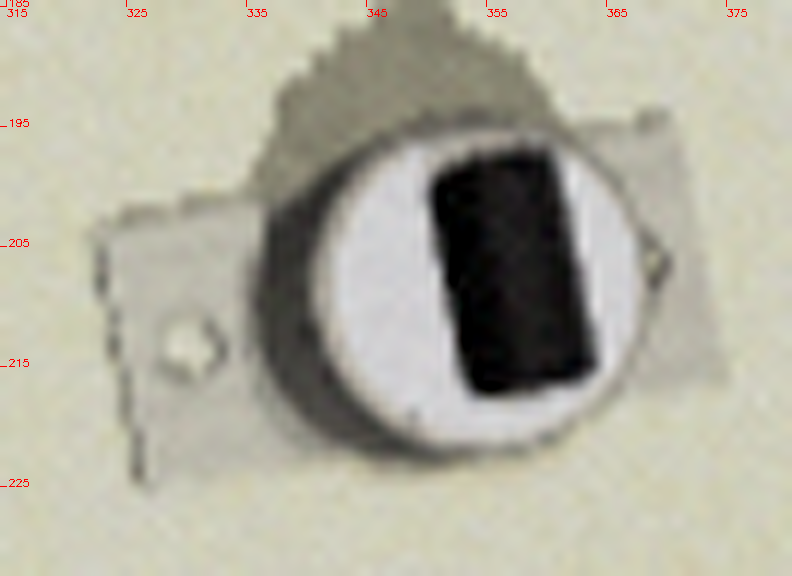

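View pics/z2.png

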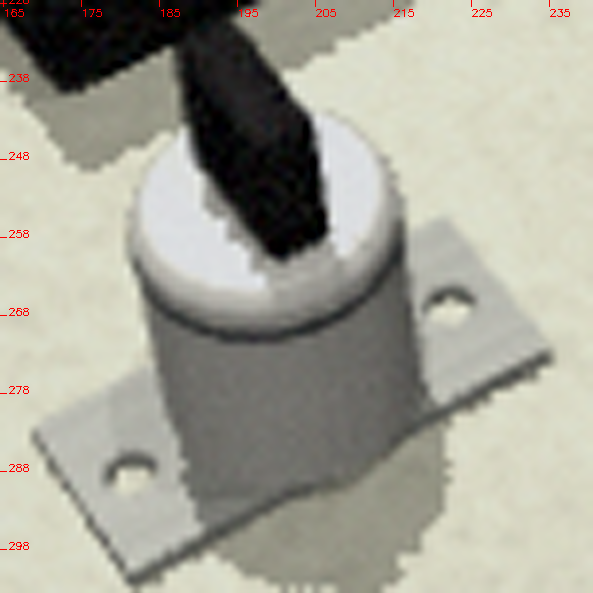

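View pics/z3.png

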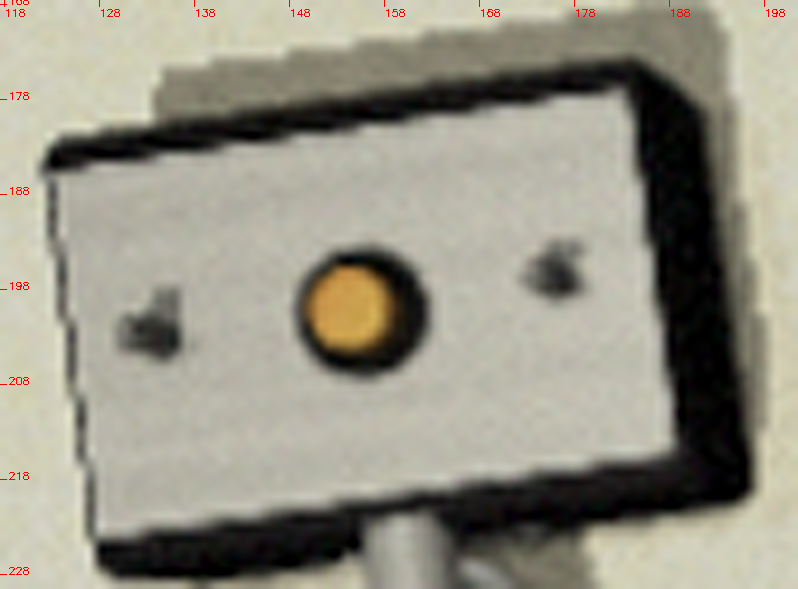

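View pics/z4.png

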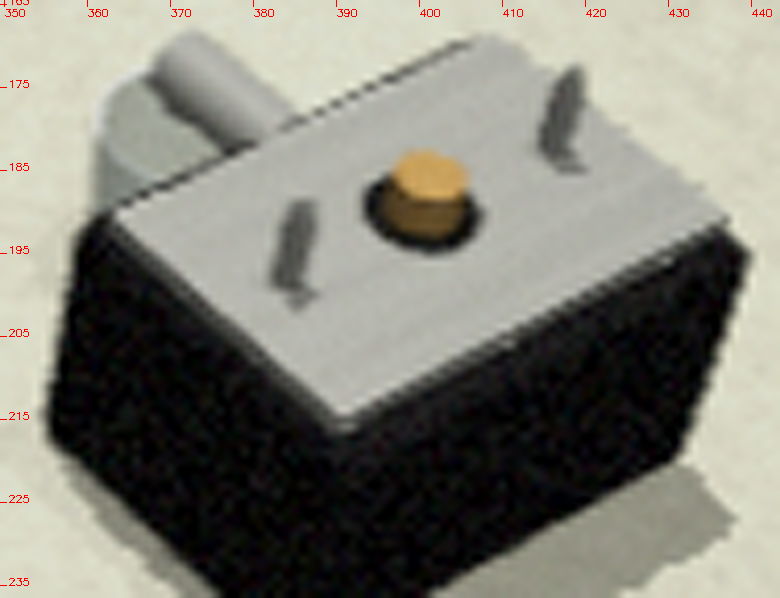

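Run:
```python
from h import *
from scipy.optimize import least_squares
np.set_printoptions(precision=4,suppress=True)
F={n:optics.grab_frame(n) for n in("scene","top")}
def solve(feats,p0,free):
    def res(p,only=None):
        c,s=np.cos(p[2]),np.sin(p[2]);o=[]
        for n,X,uv in feats:
            if only and n!=only: continue
            X=np.array(X(p) if callable(X) else X); w=np.array([p[0]+c*X[0]-s*X[1],p[1]+s*X[0]+c*X[1],X[2]])
            o.append(proj(F[n],w)[0]-uv)
        return np.ravel(o)
    for o in(None,"scene","top"):
        r=least_squares(lambda p:res(p,o),p0,loss="soft_l1");print(o,r.x,"deg",np.degrees(r.x[2]));print(res(r.x,o).reshape(-1,2).round(1).tolist())
a,b=.028,.063
# image top: up=+x, left=+y ; canister
solve([("top",(a,b,.006),(322.7,203.)),("top",(-a,b,.006),(326.6,225.1)),("top",(a,-b,.006),(370.5,194.1)),("top",(-a,-b,.006),(375.2,216.3)),("top",(0,.048,.003),(330.5,213.4)),
("scene",(-a,-b,.006),(168.7,282.9)),("scene",(a,-b,.006),(181.4,300.6)),("scene",(a,b,.006),(235,272.4)),("scene",(-a,b,.006),(221.8,255.3)),("scene",(0,-.048,.004),(181.2,287.5)),("scene",(0,.048,.004),(222.1,266.3))],[.51,-.24,.15],0)
D=lambda i,j:(lambda p:(i*p[3],j*p[4],.09))
solve([("top",D(1,1),(122.8,185.2)),("top",D(1,-1),(183.6,176.8)),("top",D(-1,-1),(189.1,215.4)),("top",D(-1,1),(127.5,224.3)),("top",(0,0,.104),(154.3,199.9)),("top",(0,0,.09),(155.7,200.3)),
("scene",D(-1,-1),(363.4,190.2)),("scene",D(1,-1),(391.1,214.9)),("scene",D(1,1),(437.2,190.8)),("scene",D(-1,1),(407.9,169.1)),("scene",(0,0,.104),(401.2,185.6)),("scene",(0,0,.09),(400.3,190.2)),
("scene",(0,-.048,.12),(385.9,189)),("scene",(0,.048,.12),(418.9,172.9))],[.54,.22,.13,.05,.07],0)
```

```text
None [ 0.5136 -0.2406  0.161 ] deg 9.225278592664981
[[-0.3, 0.5], [-0.0, 0.2], [0.6, 0.4], [0.2, -0.1], [-0.4, -0.1], [-0.2, -0.7], [-0.4, 0.6], [0.3, -0.3], [-0.0, -0.3], [0.3, 1.1], [0.3, 0.8]]
scene [ 0.5131 -0.2405  0.1616] deg 9.25984504955036
[[-0.3, -0.9], [-0.4, 0.4], [0.3, -0.6], [-0.1, -0.5], [0.3, 0.9], [0.2, 0.6]]
top [ 0.5141 -0.2406  0.1609] deg 9.216648983061354
[[-0.3, 0.3], [-0.0, 0.0], [0.6, 0.2], [0.2, -0.3], [-0.4, -0.2]]
None [0.5404 0.2215 0.1268 0.0452 0.0692] deg 7.263696245282942
[[0.1, 0.2], [-0.4, 0.0], [-0.5, -0.1], [0.6, 0.0], [-0.0, 0.0], [0.2, 0.1], [-0.5, 0.2], [-0.3, 0.2], [0.2, 0.1], [0.7, -0.6], [0.1, 0.4], [-0.2, 0.4], [0.3, -0.3], [-0.1, -0.1]]
scene [0.5404 0.2215 0.1286 0.045  0.068 ] deg 7.369611603471529
[[-0.1, 0.0], [0.1, -0.1], [-0.3, 0.2], [0.2, -0.4], [0.1, 0.4], [-0.2, 0.4], [0.3, -0.3], [-0.2, -0.2]]
top [0.5406 0.2215 0.1218 0.0453 0.07  ] deg 6.978685226484102
[[-0.2, 0.0], [0.1, -0.0], [-0.2, 0.0], [0.1, -0.1], [-0.0, -0.0], [0.2, 0.1]]
```

Both fits agree across the two cameras to about 1 mm: canister (0.5136, −0.2406), yaw 9.2°; deck (0.5405, 0.2215), yaw 7.2°. First move: align the yaw (world +22°) and travel to a waypoint.

>>> jog_arm(
  fingers=1,
  increments=[
    {"slide":[0,0,0],"rotation":[0,0,-5.5]},
    {"slide":[0,0,0],"rotation":[0,0,-5.5]},
    {"slide":[0,0,0],"rotation":[0,0,-5.5]},
    {"slide":[0,0,0],"rotation":[0,0,-5.5]},
    {"slide":[-12,-27.8,0]},
    {"slide":[-12,-27.8,0]},
    {"slide":[-12,-27.8,0]},
    {"slide":[-12,-27.8,0]},
    {"slide":[-12,-27.8,0]},
    {"slide":[-12,-27.8,0]},
    {"slide":[-12,-27.8,0]},
    {"slide":[-12,-27.8,0]},
    {"slide":[-12,-27.8,0]},
    {"slide":[-12,-27.8,0]},
    {"slide":[-12,-27.8,0]},
    {"slide":[-12,-27.8,0]},
    {"slide":[-12,-27.8,0]},
    {"slide":[-12,-27.8,0]},
    {"slide":[-12,-27.8,0]},
    {"slide":[-12,-27.8,0]},
  ],
)

```text
invalid input
```

```bash
cat > plan.py <<'E'
import sys
from h import *
from scipy.spatial.transform import Rotation as Ro
s=state();q=np.array(s["tool_rot"]);R=Ro.from_quat([q[1],q[2],q[3],q[0]]).as_matrix();p=np.array(s["tool_pos"])
t=np.array([float(v) for v in sys.argv[1:4]])
y=R[:,1];psi=np.degrees(np.arctan2(-y[0],y[1]))
print("t",round(float(s["time"]),2),"pos",p.round(4),"yaw",psi.round(2),"tilt z",R[:,2].round(4),"F",np.round(s["contact_force"],1),"w",round(float(s["gripper_width"]),3),"j",np.round(s["joint_pos"],2))
print("slide mm",(R.T@(t-p)*1000).round(1))
if len(sys.argv)>4:
    c=np.radians(float(sys.argv[4]));z=Ro.from_matrix(np.array([[-np.cos(c),-np.sin(c),0],[-np.sin(c),np.cos(c),0],[0,0,-1]]).T)
    print("rotvec deg",np.degrees((Ro.from_matrix(R).inv()*z).as_rotvec()).round(2))
E
python3 plan.py .5136 -.2406 .18 9.22
```

```text
t 1.4 pos [0.1387 0.6094 0.2313] yaw -12.82 tilt z [ 0. -0. -1.] F [ 0.1 -0.2 -0.3] w 0.998 j [ 1.23  0.05  1.61 -0.    1.48 -0.12]
slide mm [-554.2 -745.6   51.3]
rotvec deg [ -0.     0.   -22.04]
```

>>> jog_arm(
  increments=[
    {"slide":[0,0,0],"rotation":[0,0,-5.5]},
    {"slide":[0,0,0],"rotation":[0,0,-5.5]},
    {"slide":[0,0,0],"rotation":[0,0,-5.5]},
    {"slide":[0,0,0],"rotation":[0,0,-5.5]},
    {"slide":[-12,-27.8,0],"rotation":[0,0,0]},
    {"slide":[-12,-27.8,0],"rotation":[0,0,0]},
    {"slide":[-12,-27.8,0],"rotation":[0,0,0]},
    {"slide":[-12,-27.8,0],"rotation":[0,0,0]},
    {"slide":[-12,-27.8,0],"rotation":[0,0,0]},
    {"slide":[-12,-27.8,0],"rotation":[0,0,0]},
    {"slide":[-12,-27.8,0],"rotation":[0,0,0]},
    {"slide":[-12,-27.8,0],"rotation":[0,0,0]},
    {"slide":[-12,-27.8,0],"rotation":[0,0,0]},
    {"slide":[-12,-27.8,0],"rotation":[0,0,0]},
    {"slide":[-12,-27.8,0],"rotation":[0,0,0]},
    {"slide":[-12,-27.8,0],"rotation":[0,0,0]},
    {"slide":[-12,-27.8,0],"rotation":[0,0,0]},
    {"slide":[-12,-27.8,0],"rotation":[0,0,0]},
    {"slide":[-12,-27.8,0],"rotation":[0,0,0]},
    {"slide":[-12,-27.8,0],"rotation":[0,0,0]},
  ],
)

```text
time: 3.07
tool_pos: [0.3998, 0.1996, 0.2316]
tool_rot: [0.0, -0.08, 0.997, 0.0]
contact_force: [-0.3, 0.4, 0.1]
gripper_width: 1.001
```

```bash
python3 plan.py .5136 -.2406 .18 9.22
```

```text
t 3.07 pos [0.3998 0.1996 0.2316] yaw 9.18 tilt z [ 9.e-04  3.e-04 -1.e+00] F [-0.3  0.4  0.1] w 1.001 j [ 0.3  -0.4   2.01  0.    1.53 -1.43]
slide mm [ -42.1 -452.7   51.6]
rotvec deg [ 0.01  0.06 -0.04]
```

>>> jog_arm(
  increments=[
    {"slide":[-2.3,-25.1,0],"rotation":[0,0,0]},
    {"slide":[-2.3,-25.1,0],"rotation":[0,0,0]},
    {"slide":[-2.3,-25.1,0],"rotation":[0,0,0]},
    {"slide":[-2.3,-25.1,0],"rotation":[0,0,0]},
    {"slide":[-2.3,-25.1,0],"rotation":[0,0,0]},
    {"slide":[-2.3,-25.1,0],"rotation":[0,0,0]},
    {"slide":[-2.3,-25.1,0],"rotation":[0,0,0]},
    {"slide":[-2.3,-25.1,0],"rotation":[0,0,0]},
    {"slide":[-2.3,-25.1,0],"rotation":[0,0,0]},
    {"slide":[-2.3,-25.1,0],"rotation":[0,0,0]},
    {"slide":[-2.3,-25.1,0],"rotation":[0,0,0]},
    {"slide":[-2.3,-25.1,0],"rotation":[0,0,0]},
    {"slide":[-2.3,-25.1,0],"rotation":[0,0,0]},
    {"slide":[-2.3,-25.1,0],"rotation":[0,0,0]},
    {"slide":[-2.3,-25.1,0],"rotation":[0,0,0]},
    {"slide":[-2.3,-25.1,0],"rotation":[0,0,0]},
    {"slide":[-2.3,-25.1,0],"rotation":[0,0,0]},
    {"slide":[-2.3,-25.1,0],"rotation":[0,0,0]},
    {"slide":[0,0,0],"rotation":[0,0,0]},
    {"slide":[0,0,0],"rotation":[0,0,0]},
  ],
)

```text
time: 4.73
tool_pos: [0.512, -0.2393, 0.2311]
tool_rot: [-0.0, -0.079, 0.997, 0.0]
contact_force: [0.4, -0.4, 0.2]
gripper_width: 1.0
```

```bash
python3 plan.py .5136 -.2406 .0953 9.22
```

```text
t 4.73 pos [ 0.512  -0.2393  0.2311] yaw 9.07 tilt z [-5.e-04  6.e-04 -1.e+00] F [ 0.4 -0.4  0.2] w 1.0 j [-0.57 -0.09  1.75  0.    1.48 -2.3 ]
slide mm [ -1.4  -1.6 135.8]
rotvec deg [ 0.04 -0.02 -0.15]
```

>>> jog_arm(
  increments=[
    {"slide":[-1.4,-1.6,10],"rotation":[0,0,0]},
    {"slide":[0,0,16],"rotation":[0,0,0]},
    {"slide":[0,0,16],"rotation":[0,0,0]},
    {"slide":[0,0,16],"rotation":[0,0,0]},
    {"slide":[0,0,16],"rotation":[0,0,0]},
    {"slide":[0,0,16],"rotation":[0,0,0]},
    {"slide":[0,0,16],"rotation":[0,0,0]},
    {"slide":[0,0,12],"rotation":[0,0,0]},
    {"slide":[0,0,10],"rotation":[0,0,0]},
    {"slide":[0,0,7],"rotation":[0,0,0]},
    {"slide":[0,0,0],"rotation":[0,0,0]},
    {"slide":[0,0,0],"rotation":[0,0,0]},
  ],
)

```text
time: 5.73
tool_pos: [0.5138, -0.2397, 0.0963]
tool_rot: [-0.0, -0.08, 0.997, 0.0]
contact_force: [-0.1, 0.2, 0.3]
gripper_width: 0.998
```

```bash
python3 plan.py .5136 -.2406 .0953 9.22
python3 - <<'E'
from h import *
a=optics.grab_frame("scene")["frame"][150:330,120:320];b=optics.grab_frame("top")["frame"][130:280,270:430]
cv2.imwrite("pics/g1.png",np.hstack([cv2.resize(a,(400,360)),cv2.resize(b,(384,360))]))
E
```

```text
t 5.73 pos [ 0.5138 -0.2397  0.0963] yaw 9.19 tilt z [-0.  0. -1.] F [-0.1  0.2  0.3] w 0.998 j [-0.57  0.04  1.86 -0.    1.24 -2.3 ]
slide mm [ 0.4 -0.8  1. ]
rotvec deg [ 0.   -0.   -0.03]
```

View pics/g1.png

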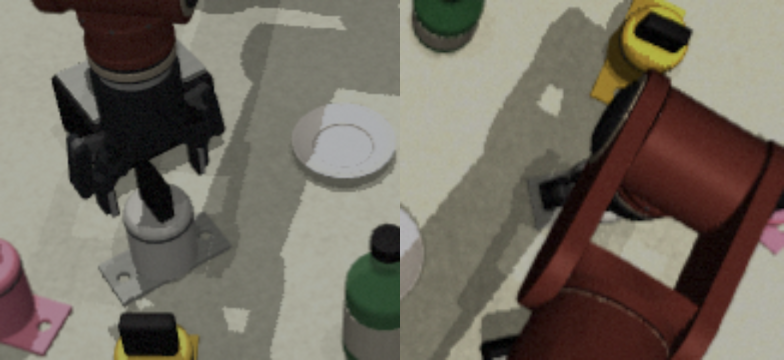

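The silver canister's grip, at about (155,190) in the crop, stands between the open fingers. Closing.

>>> jog_arm(
  fingers=0,
  increments=[
    {"slide":[0.2,-0.6,0.5],"rotation":[0,0,0]},
    {"slide":[0,0,0],"rotation":[0,0,0]},
    {"slide":[0,0,0],"rotation":[0,0,0]},
    {"slide":[0,0,0],"rotation":[0,0,0]},
    {"slide":[0,0,0],"rotation":[0,0,0]},
    {"slide":[0,0,0],"rotation":[0,0,0]},
    {"slide":[0,0,0],"rotation":[0,0,0]},
    {"slide":[0,0,0],"rotation":[0,0,0]},
    {"slide":[0,0,0],"rotation":[0,0,0]},
    {"slide":[0,0,0],"rotation":[0,0,0]},
    {"slide":[0,0,0],"rotation":[0,0,0]},
    {"slide":[0,0,0],"rotation":[0,0,0]},
  ],
)

```text
time: 6.83
tool_pos: [0.5137, -0.2406, 0.0959]
tool_rot: [0.0, -0.08, 0.997, -0.0]
contact_force: [-0.7, -1.7, 0.8]
gripper_width: 0.198
```

```bash
python3 plan.py .5136 -.2406 .0953 9.22
```

```text
t 6.83 pos [ 0.5137 -0.2406  0.0959] yaw 9.18 tilt z [ 1.e-04 -3.e-04 -1.e+00] F [-0.7 -1.7  0.8] w 0.198 j [-0.57  0.04  1.86 -0.    1.24 -2.3 ]
slide mm [0.1 0.  0.6]
rotvec deg [-0.02  0.01 -0.04]
```

>>> jog_arm(
  increments=[
    {"slide":[0,0,-5],"rotation":[0,0,0]},
    {"slide":[0,0,-10],"rotation":[0,0,0]},
    {"slide":[0,0,-15],"rotation":[0,0,0]},
    {"slide":[0,0,-15],"rotation":[0,0,0]},
    {"slide":[0,0,-15],"rotation":[0,0,0]},
    {"slide":[0,0,-15],"rotation":[0,0,0]},
    {"slide":[0,0,-15],"rotation":[0,0,0]},
    {"slide":[0,0,-15],"rotation":[0,0,0]},
    {"slide":[0,0,-15],"rotation":[0,0,0]},
    {"slide":[0,0,-15],"rotation":[0,0,0]},
    {"slide":[0,0,-10],"rotation":[0,0,0]},
    {"slide":[0,0,-5],"rotation":[0,0,0]},
    {"slide":[0,0,0],"rotation":[0,0,0]},
  ],
)

```text
time: 7.92
tool_pos: [0.5141, -0.2407, 0.2473]
tool_rot: [0.001, -0.08, 0.997, -0.001]
contact_force: [0.6, 0.3, -3.2]
gripper_width: 0.2
```

```bash
python3 plan.py .5405 .2215 .245 7.22
python3 - <<'E'
from h import *
a=optics.grab_frame("scene")["frame"][130:330,100:300]
cv2.imwrite("pics/g2.png",cv2.resize(a,(600,600)))
E
```

```text
t 7.92 pos [ 0.5141 -0.2407  0.2473] yaw 9.18 tilt z [ 0.0019 -0.0012 -1.    ] F [ 0.6  0.3 -3.2] w 0.2 j [-0.57 -0.09  1.73  0.    1.5  -2.3 ]
slide mm [-99.8 452.    1.9]
rotvec deg [-0.08  0.1   1.96]
```

View pics/g2.png

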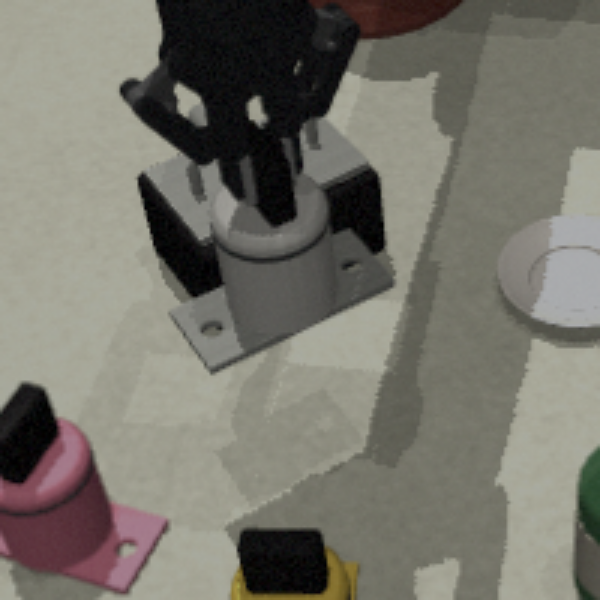

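The canister is held upright and clear, with the foot centre near (283,310) in the crop. Carrying it over the left stand.

>>> jog_arm(
  increments=[
    {"slide":[-2.8,12.6,0],"rotation":[0,0,0]},
    {"slide":[-5.5,25.1,0],"rotation":[0,0,0]},
    {"slide":[-5.5,25.1,0],"rotation":[0,0,0]},
    {"slide":[-5.5,25.1,0],"rotation":[0,0,0]},
    {"slide":[-5.5,25.1,0],"rotation":[0,0,0]},
    {"slide":[-5.5,25.1,0],"rotation":[0,0,0]},
    {"slide":[-5.5,25.1,0],"rotation":[0,0,0]},
    {"slide":[-5.5,25.1,0],"rotation":[0,0,0]},
    {"slide":[-5.5,25.1,0],"rotation":[0,0,0]},
    {"slide":[-5.5,25.1,0],"rotation":[0,0,0]},
    {"slide":[-5.5,25.1,0],"rotation":[0,0,0]},
    {"slide":[-5.5,25.1,0],"rotation":[0,0,0]},
    {"slide":[-5.5,25.1,0],"rotation":[0,0,0]},
    {"slide":[-5.5,25.1,0],"rotation":[0,0,0]},
    {"slide":[-5.5,25.1,0],"rotation":[0,0,0]},
    {"slide":[-5.5,25.1,0],"rotation":[0,0,0]},
    {"slide":[-5.5,25.1,0],"rotation":[0,0,0]},
    {"slide":[-5.5,25.1,0],"rotation":[0,0,0]},
    {"slide":[-2.8,12.6,0],"rotation":[0,0,1]},
    {"slide":[0,0,0],"rotation":[0,0,1]},
  ],
)

```text
time: 9.63
tool_pos: [0.538, 0.2244, 0.244]
tool_rot: [-0.002, -0.064, 0.998, 0.0]
contact_force: [0.2, -0.7, -2.9]
gripper_width: 0.206
```

>>> jog_arm(
  increments=[
    {"slide":[0,0,0],"rotation":[0,0,0]},
    {"slide":[0,0,0],"rotation":[0,0,0]},
    {"slide":[0,0,0],"rotation":[0,0,0]},
  ],
)

```text
time: 9.88
tool_pos: [0.5391, 0.2207, 0.2452]
tool_rot: [-0.001, -0.062, 0.998, -0.0]
contact_force: [0.2, -0.3, -3.5]
gripper_width: 0.199
```

```bash
python3 plan.py .5405 .2215 .225 7.22
python3 - <<'E'
from h import *
f=optics.grab_frame("scene");a=f["frame"];cv2.imwrite("pics/s3.png",a)
a=cv2.convertScaleAbs(a,alpha=1.6)[90:240,330:480]
cv2.imwrite("pics/g3.png",cv2.resize(a,(600,600),interpolation=2))
cv2.imwrite("pics/t3.png",optics.grab_frame("top")["frame"])
E
```

```text
t 9.88 pos [0.5391 0.2207 0.2452] yaw 7.14 tilt z [-1.e-03 -6.e-04 -1.e+00] F [ 0.2 -0.3 -3.5] w 0.199 j [ 0.26 -0.06  1.7  -0.    1.5  -1.43]
slide mm [-1.5  0.7 20.2]
rotvec deg [-0.02 -0.06 -0.08]
```

View pics/g3.png

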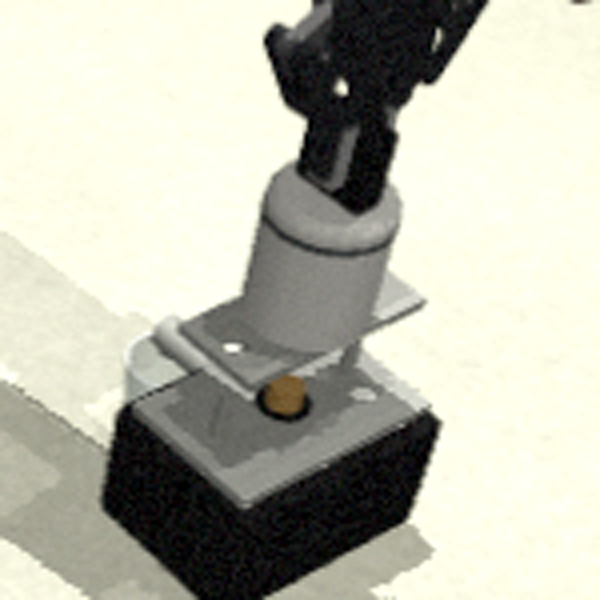

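View pics/t3.png

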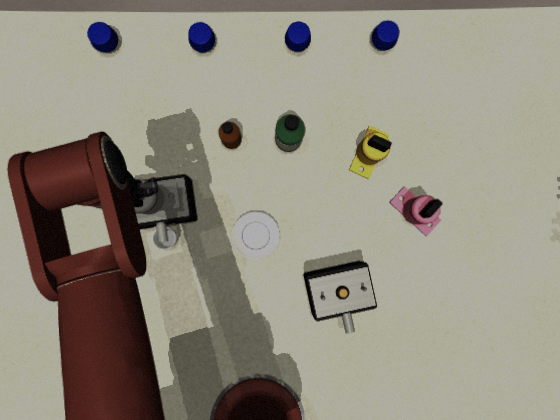

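The canister hangs above the stand, with the plunger visible at about (285,397) in the crop. I'll check the in-hand pose with a model overlay.

Run:
```python
from h import *
from scipy.optimize import least_squares
f=optics.grab_frame("scene");im=cv2.imread("pics/s3.png")
p=np.array([.5391,.2207]);c,s=np.cos(np.radians(7.18)),np.sin(np.radians(7.18));zb=.2452-.0959
W=lambda x,y,z:[p[0]+c*x-s*y,p[1]+s*x+c*y,zb+z]
u0,v0,S=360,120,8
a=cv2.resize(cv2.convertScaleAbs(im,alpha=1.5)[v0:v0+75,u0:u0+90],None,fx=S,fy=S,interpolation=2)
def pt(u): return tuple(int(v) for v in ((u-[u0,v0]+.5)*S))
q=proj(f,[W(x,y,.006) for x,y in((-.028,-.063),(.028,-.063),(.028,.063),(-.028,.063))])
for i in range(4): cv2.line(a,pt(q[i]),pt(q[(i+1)%4]),(0,0,255),1)
t=np.linspace(0,6.28,40)
for z in(.0,.006):
  for yy in(-.048,.048):
    u=proj(f,[W(.0065*np.cos(k),yy+.0065*np.sin(k),z) for k in t]);cv2.polylines(a,[np.array([pt(v) for v in u])],True,(255,0,0),1)
print(q.round(1))
cv2.imwrite("pics/o3.png",a)
```

```text
[[374.1 171. ]
 [392.3 186.2]
 [436.4 164.8]
 [417.6 151. ]]
```

View pics/o3.png

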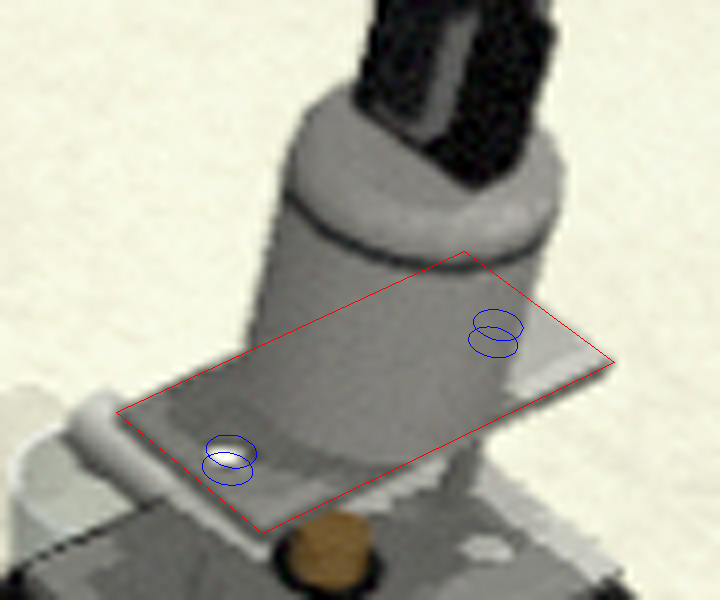

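The overlay fits to within half a pixel, so the canister is where I assumed in the hand. Correcting laterally and descending to just above the peg tips.

>>> jog_arm(
  increments=[
    {"slide":[-1.5,0.7,4],"rotation":[0,0,0]},
    {"slide":[0,0,6],"rotation":[0,0,0]},
    {"slide":[0,0,6],"rotation":[0,0,0]},
    {"slide":[0,0,4],"rotation":[0,0,0]},
    {"slide":[0,0,0],"rotation":[0,0,0]},
    {"slide":[0,0,0],"rotation":[0,0,0]},
    {"slide":[0,0,0],"rotation":[0,0,0]},
  ],
)

```text
time: 10.62
tool_pos: [0.5409, 0.2224, 0.2258]
tool_rot: [0.0, -0.063, 0.998, 0.0]
contact_force: [0.0, 1.1, -3.5]
gripper_width: 0.2
```

```bash
python3 plan.py .5405 .2215 .186 7.22
python3 - <<'E'
from h import *
f=optics.grab_frame("scene");a=f["frame"]
a=cv2.convertScaleAbs(a,alpha=1.6)[130:220,350:450]
cv2.imwrite("pics/g4.png",cv2.resize(a,None,fx=7,fy=6.6,interpolation=2))
E
```

```text
t 10.62 pos [0.5409 0.2224 0.2258] yaw 7.18 tilt z [ 1.e-04  0.e+00 -1.e+00] F [ 0.   1.1 -3.5] w 0.2 j [ 0.26 -0.04  1.71 -0.    1.47 -1.43]
slide mm [ 0.5 -0.8 39.8]
rotvec deg [ 0.    0.   -0.04]
```

View pics/g4.png

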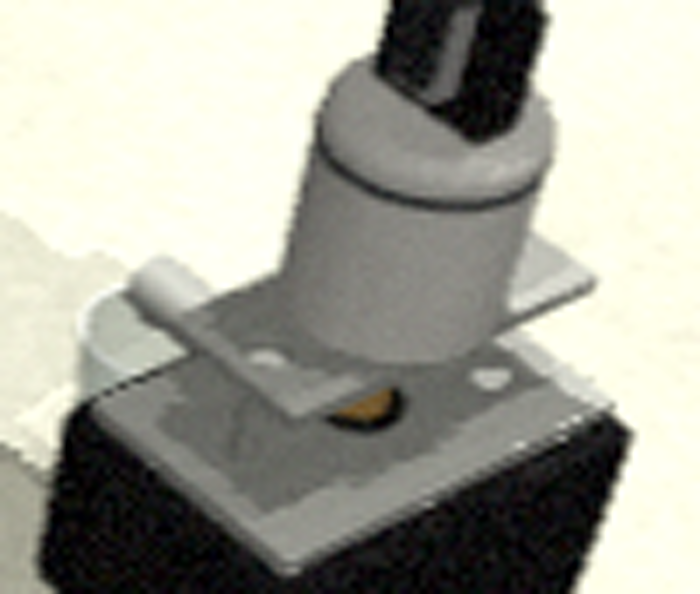

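>>> jog_arm(
  increments=[
    {"slide":[0.4,-0.7,2],"rotation":[0,0,0]},
    {"slide":[0,0,3],"rotation":[0,0,0]},
    {"slide":[0,0,3],"rotation":[0,0,0]},
    {"slide":[0,0,3],"rotation":[0,0,0]},
    {"slide":[0,0,3],"rotation":[0,0,0]},
    {"slide":[0,0,2],"rotation":[0,0,0]},
    {"slide":[0,0,0],"rotation":[0,0,0]},
    {"slide":[0,0,0],"rotation":[0,0,0]},
  ],
)

```text
time: 11.33
tool_pos: [0.5404, 0.2215, 0.2095]
tool_rot: [-0.0, -0.063, 0.998, -0.0]
contact_force: [-0.3, -1.0, -4.0]
gripper_width: 0.202
```

```bash
python3 plan.py .5405 .2215 .186 7.22
python3 - <<'E'
from h import *
f=optics.grab_frame("scene");a=f["frame"]
a=cv2.convertScaleAbs(a,alpha=1.6)[130:220,350:450]
cv2.imwrite("pics/g5.png",cv2.resize(a,None,fx=7,fy=6.6,interpolation=2))
E
```

```text
t 11.33 pos [0.5404 0.2215 0.2095] yaw 7.18 tilt z [-5.e-04 -1.e-04 -1.e+00] F [-0.3 -1.  -4. ] w 0.202 j [ 0.26 -0.03  1.73 -0.    1.44 -1.43]
slide mm [-0.1 -0.1 23.5]
rotvec deg [-0.   -0.03 -0.04]
```

View pics/g5.png

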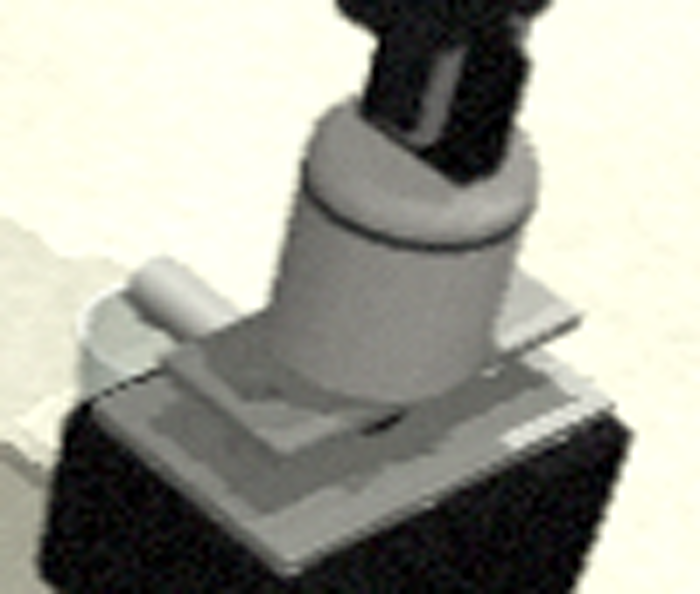

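The underside is at z≈0.114, below the 0.12 peg tips, with no axial force, so both pegs have entered the holes. Lowering to plunger height.

>>> jog_arm(
  increments=[
    {"slide":[0,0,2],"rotation":[0,0,0]},
    {"slide":[0,0,2],"rotation":[0,0,0]},
    {"slide":[0,0,2],"rotation":[0,0,0]},
    {"slide":[0,0,2],"rotation":[0,0,0]},
    {"slide":[0,0,1],"rotation":[0,0,0]},
    {"slide":[0,0,0],"rotation":[0,0,0]},
    {"slide":[0,0,0],"rotation":[0,0,0]},
  ],
)

```text
time: 11.97
tool_pos: [0.5404, 0.2216, 0.2007]
tool_rot: [-0.0, -0.063, 0.998, -0.0]
contact_force: [0.4, -1.1, -3.6]
gripper_width: 0.204
```

```bash
python3 plan.py .5405 .2215 .186 7.22
```

```text
t 11.97 pos [0.5404 0.2216 0.2007] yaw 7.18 tilt z [-2.e-04 -1.e-04 -1.e+00] F [ 0.4 -1.1 -3.6] w 0.204 j [ 0.26 -0.02  1.74 -0.    1.42 -1.43]
slide mm [-0.  -0.1 14.7]
rotvec deg [-0.   -0.01 -0.04]
```

Lateral force is negligible. Pressing down the next 11 mm slowly.

>>> jog_arm(
  increments=[
    {"slide":[0,0,1.5],"rotation":[0,0,0]},
    {"slide":[0,0,1.5],"rotation":[0,0,0]},
    {"slide":[0,0,1.5],"rotation":[0,0,0]},
    {"slide":[0,0,1.5],"rotation":[0,0,0]},
    {"slide":[0,0,1.5],"rotation":[0,0,0]},
    {"slide":[0,0,1.5],"rotation":[0,0,0]},
    {"slide":[0,0,1],"rotation":[0,0,0]},
    {"slide":[0,0,1],"rotation":[0,0,0]},
    {"slide":[0,0,0],"rotation":[0,0,0]},
    {"slide":[0,0,0],"rotation":[0,0,0]},
  ],
)

```text
time: 12.8
tool_pos: [0.5412, 0.2217, 0.1931]
tool_rot: [0.001, -0.063, 0.998, 0.0]
contact_force: [-3.6, -1.2, 9.0]
gripper_width: 0.2
```

```bash
python3 plan.py .5405 .2215 .186 7.22
```

```text
t 12.8 pos [0.5412 0.2217 0.1931] yaw 7.18 tilt z [ 2.2e-03  4.0e-04 -1.0e+00] F [-3.6 -1.2  9. ] w 0.2 j [ 0.26 -0.02  1.75 -0.    1.41 -1.43]
slide mm [ 0.8 -0.1  7.1]
rotvec deg [ 0.    0.13 -0.04]
```

>>> jog_arm(
  increments=[
    {"slide":[0,0,1],"rotation":[0,0,0]},
    {"slide":[0,0,1],"rotation":[0,0,0]},
    {"slide":[0,0,1],"rotation":[0,0,0]},
    {"slide":[0,0,1],"rotation":[0,0,0]},
    {"slide":[0,0,1],"rotation":[0,0,0]},
    {"slide":[0,0,1],"rotation":[0,0,0]},
    {"slide":[0,0,1],"rotation":[0,0,0]},
    {"slide":[0,0,1],"rotation":[0,0,0]},
    {"slide":[0,0,0],"rotation":[0,0,0]},
    {"slide":[0,0,0],"rotation":[0,0,0]},
  ],
)

```text
time: 13.63
tool_pos: [0.5414, 0.2218, 0.1862]
tool_rot: [0.001, -0.063, 0.998, 0.0]
contact_force: [-4.2, -1.3, 11.4]
gripper_width: 0.201
```

```bash
python3 plan.py .5405 .2215 .186 7.22
```

```text
t 13.63 pos [0.5414 0.2218 0.1862] yaw 7.18 tilt z [ 2.6e-03  5.0e-04 -1.0e+00] F [-4.2 -1.3 11.4] w 0.201 j [ 0.26 -0.01  1.75 -0.    1.4  -1.43]
slide mm [ 0.9 -0.2  0.2]
rotvec deg [ 0.01  0.15 -0.04]
```

>>> jog_arm(
  increments=[
    {"slide":[0.3,0,1],"rotation":[0,0,0]},
    {"slide":[0.2,0,1],"rotation":[0,0,0]},
    {"slide":[0,0,1],"rotation":[0,0,0]},
    {"slide":[0,0,0],"rotation":[0,0,0]},
    {"slide":[0,0,0],"rotation":[0,0,0]},
    {"slide":[0,0,0],"rotation":[0,0,0]},
  ],
)

```text
time: 14.13
tool_pos: [0.542, 0.2217, 0.186]
tool_rot: [0.003, -0.063, 0.998, 0.0]
contact_force: [-7.1, -4.1, 20.2]
gripper_width: 0.203
```

```bash
python3 plan.py .5405 .2215 .186 7.22
```

```text
t 14.13 pos [0.542  0.2217 0.186 ] yaw 7.19 tilt z [ 5.7e-03  7.0e-04 -1.0e+00] F [-7.1 -4.1 20.2] w 0.203 j [ 0.26 -0.01  1.76 -0.    1.39 -1.43]
slide mm [ 1.5 -0.1 -0. ]
rotvec deg [-0.    0.33 -0.03]
```

The TCP has stalled at 0.186 (expected 0.1859) while the force climbs, so the foot is on the hard stop. I'll trim the slight sideways push and tilt and add a small margin of force.

>>> jog_arm(
  increments=[
    {"slide":[0.7,0,1],"rotation":[0,0.2,0]},
    {"slide":[0.7,0,1],"rotation":[0,0.1,0]},
    {"slide":[0,0,0],"rotation":[0,0,0]},
    {"slide":[0,0,0],"rotation":[0,0,0]},
    {"slide":[0,0,0],"rotation":[0,0,0]},
    {"slide":[0,0,0],"rotation":[0,0,0]},
    {"slide":[0,0,0],"rotation":[0,0,0]},
    {"slide":[0,0,0],"rotation":[0,0,0]},
  ],
)

```text
time: 14.8
tool_pos: [0.5419, 0.2217, 0.186]
tool_rot: [0.002, -0.063, 0.998, 0.0]
contact_force: [-7.1, -4.1, 24.8]
gripper_width: 0.202
```

```bash
python3 plan.py .5405 .2215 .186 7.22
python3 - <<'E'
from h import *
f=optics.grab_frame("scene");im=f["frame"]
u0,v0,S=345,140,7
a=cv2.resize(cv2.convertScaleAbs(im,alpha=1.6)[v0:v0+85,u0:u0+105],None,fx=S,fy=S,interpolation=2)
c,s=np.cos(.1265),np.sin(.1265)
W=lambda x,y,z:[.5405+c*x-s*y,.2215+s*x+c*y,.09+z]
pt=lambda u:tuple(int(v) for v in ((u-[u0,v0]+.5)*S))
q=proj(f,[W(x,y,.006) for x,y in((-.028,-.063),(.028,-.063),(.028,.063),(-.028,.063))])
for i in range(4): cv2.line(a,pt(q[i]),pt(q[(i+1)%4]),(0,0,255),1)
cv2.imwrite("pics/g6.png",a)
E
```

```text
t 14.8 pos [0.5419 0.2217 0.186 ] yaw 7.18 tilt z [ 4.3e-03  6.0e-04 -1.0e+00] F [-7.1 -4.1 24.8] w 0.202 j [ 0.26 -0.01  1.75 -0.    1.39 -1.43]
slide mm [ 1.4 -0.  -0.1]
rotvec deg [ 0.    0.25 -0.04]
```

View pics/g6.png

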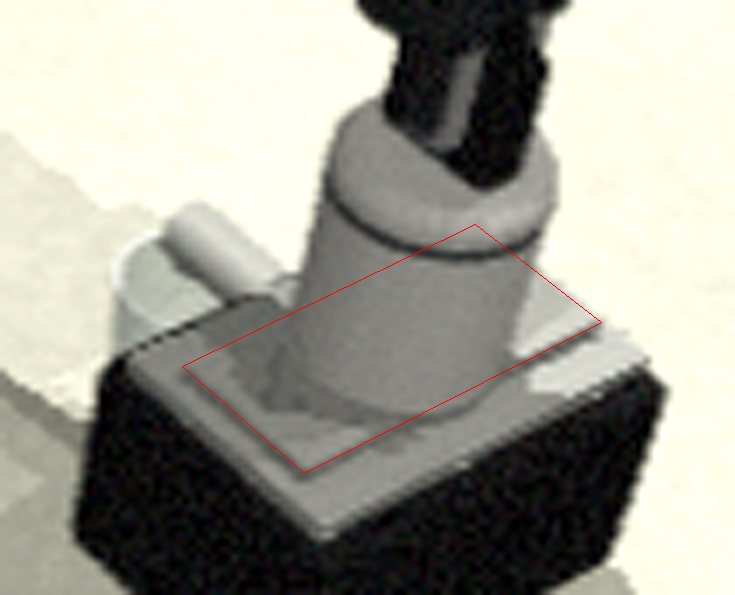

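The foot outline matches the home pose, but I expected a peg near crop (265–286, 345–415). Enlarging with contrast to check.

Run:
```python
from h import *
f=optics.grab_frame("scene");im=f["frame"]
u0,v0,S=368,168,16
a=im[v0:v0+37,u0:u0+50].astype(float);a=np.clip((a-20)*2.6,0,255).astype(np.uint8)
a=cv2.resize(a,None,fx=S,fy=S,interpolation=2)
c,s=np.cos(.1265),np.sin(.1265)
W=lambda x,y,z:[.5405+c*x-s*y,.2215+s*x+c*y,.09+z]
pt=lambda u:tuple(int(v) for v in ((u-[u0,v0]+.5)*S))
q=proj(f,[W(0,-.048,.006),W(0,-.048,.03),W(0,.048,.006),W(0,.048,.03)]);print(q.round(1))
for v in q:cv2.circle(a,pt(v),3,(0,0,255),-1)
cv2.imwrite("pics/g7.png",a)
```

```text
[[384.3 196.8]
 [386.2 188.7]
 [416.4 180.9]
 [418.8 172.8]]
```

View pics/g7.png

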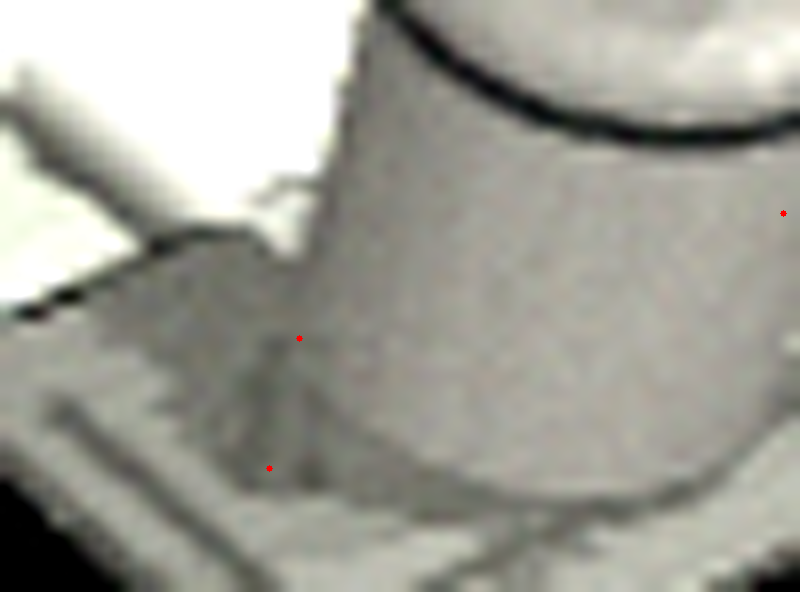

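The near peg is visible in the body's shadow, standing up from its hole between about (290,480) and (285,340) in the crop. The far peg is hidden behind the body. The press is steady at about 25 N, so I'm handing in while holding.

Run:
```python
from h import *
s=state();print(s["time"],s["contact_force"],s["tool_pos"]);print(manip.job_done())
```

```text
14.9 [-6.42492401 -4.88366813 24.34677696] [0.54192459 0.22169727 0.18596875]
the job is handed in; nothing more can be done
None
```

I gripped the bare-metal canister, carried it to the left-hand stand, lowered it over the pegs and pressed it home. I handed the job in at 14.9 s with the arm still holding it down; no verdict was reported.

**Last checks:**
- **Fully home:** the tool stopped at z = 0.186 m against an expected 0.1859 m while the force kept rising. The foot outline in the image matched the home pose.
- **Alignment:** yaw was within 0.1° and the tool tilt about 0.004 rad. The tool sat 1.4 mm off the deck centre, in line with a leftover sideways push of about 8 N that one small trim did not remove.
- **Push:** about 24 N upward at the tool, far below the 90 N limit.
- **Pegs:** the near peg is visible coming up through its hole. The far one is hidden behind the body, so I inferred it from the height and fit.
- **Bystanders:** the arm's path stayed clear of the glass, saucer and bottles. I saw no sign of them being moved, but I did not measure their positions again at the end.

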